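Close the slotted shut-off cock

ROBOT

A 7-joint arm with a two-finger parallel gripper is mounted at the origin on a cart in front of the work surface, level with it; the furniture and walls round the work are solid. World frame = base frame: x ahead of the robot, y to its left, z up, the work surface at z = 0. Lengths are in m, angles in rad, forces in N, time in s.
With the tool pointing down it reaches from about 0.4 to 0.85 m from the base axis. Payload 10.4 kg.
Tool frame: the origin (TCP) lies on the centre line of the jaws, within the pads' length; the fingertips stand 11 mm ahead of it and the grasp point (between the pads) lies 8 mm behind it (env.nose_length is the z of the fingertips in the tool frame, in m); z points along the fingers, y is the line along which they close (so a half turn about z gives the same grasp; the last joint's range is limited). The gripper opens to 85 mm and grips with 20 to 120 N. Pads are 22 mm wide; open, the fingers measure 114 mm over their backs; the gripper's body (76 mm by 85 mm) begins 54 mm behind the grasp point. The pads swing forward as they close: fully open they stand 13 mm farther back than shut.
Start: joints at [-1.158, 0.332, -0.065, 1.46, 0.022, 1.35, -0.088], TCP at [0.264, 0.567, 0.242] pointing down, gripper open.
Joint ranges: [-2.6, 2.6], [-0.5, 2.12], [-1.47, 1.34], [0.16, 2.42], [-1.27, 4.41], [0.06, 2.06], [-2.6, 2.6]. Speed limits (rad/s): [2.22, 2.22, 2.79, 2.79, 3.14, 3.14, 3.14].

INTERFACE

Orientations are given as [roll, pitch, yaw] about the fixed x, y, z axes, in that order (R = Rz(yaw) Ry(pitch) Rx(roll)).
In Python, from rig import env gives the robot as it stands. The module is installed in compiled form; this text tells all that it offers.
- The arm moves only by the tool play_rows, never from a script. Its argument "targets" is one flat list of numbers, 7 for each row, row after row: the closure, from -1 (fully open) to 1 (shut), then the shift along the tool's x, y, z scaled (see below), then the turn, a rotation vector about the tool's x, y, z scaled (see below). A call has 1 to 5 rows; each row is the pose to reach, as a shift and turn from the pose commanded when the call began, along the tool's axes at that moment; what a row does not reach only later rows make up. The controller multiplies each number of a shift by 20 cm and each number of a turn by 90 degrees. A row lasts 1/10 s, in which the tool goes at most 50 mm and 8.59 degrees, less where a joint would pass 70% of its speed; a pose out of reach is approached as far as the arm can. A call with a number of a shift or a turn outside -1 to 1 is refused whole. A call with a gripper value outside its range is refused whole. The fingers move at their own pace and stop on an object; the grip force is fixed at half the most. Time passes only in rows, so rows that repeat a pose let the fingers close. It gives the time, the measured TCP pose, the force, the opening and the grip force at its end, in the units of the state.
- env.state(): the state, without advancing time (a new reading comes with each control period).
- env.camera(name): name is "scene" or "top"; returns a dict with "image" (400x640x3 uint8, red, green, blue), "range_z" (400x640 float32, m along the optical axis (not along the pixel's ray), 0 where there is no reading), "intrinsics" (3x3 intrinsics, pixels), "dist" ([k1, k2, p1, p2, k3] as OpenCV has them; the pictures are not rectified), "R" (3x3) and "t" (3): a world point X has camera coordinates R X + t. Camera axes: x right, y down, z forward; pixel columns grow to the right and rows downward; lengths in m; the calibration is good to about 2 mm. A picture is of the moment at which its call begins.
- env.sign_off(): hands the job in; it is judged then, once.
The state is a dict: "time_s": time; "joints": joint angles; "qd": joint speeds; "joint_efforts": joint torques, N m; "tool_pos": TCP position; "orientation": TCP orientation; "ft_force": force on the tool from outside, world axes, zero at the start; "wrist_torque": the same for the moment, N m; "gripper_width": opening from 0.0 (shut) to 1.0 (fully open); "finger_force": force on a finger pad.
Only numpy, scipy, OpenCV 4.12 (cv2) and the standard library are available. Lean on these libraries where they do the work, as an engineer would, in place of code of your own. Each camera call takes 0.05 s, during which the arm holds its last target. There are 200 camera calls.

TASK

Take the square-handled slotted driver out of the rack, set its blade fully down into the slot on top of the slotted shut-off cock (not its twin with the hexagon head), and turn the cock clockwise, seen from above, to its stop so that the slot lies across the pipe line. Then let go and leave the driver standing in the slot.

Things in the scene. Friction and masses are not known exactly. Their poses are not given: they have to be found in the camera images.
- driver_grip (a point): Centre of the slotted driver's wooden handle: upright square bar 28 x 28 mm, 60 mm tall, flats facing this frame's x and y (grip either pair). z up the driver; x along the blade's width. A 60 mm collar, 6 mm thick, has its underside 36 mm below this point and rests on the 85 mm high dark steel rack. The nut driver 110 mm beside it (either hole) has a lower round knob, top 135 mm above the bench: carry the blade clear of it.
- driver_tip (a point): Middle of the end of that driver's flat steel blade, 106 mm below driver_grip along the driver; same axes. Blade 34 mm wide (x), 5 mm thick (y), 40 mm tall, with a cone above it to a 12 mm round shaft. It starts 15 mm above the bench, hanging in the rack's 46 mm hole: lift more than 70 mm to clear the rack. Driver about 0.25 kg.
- slot (a point): Middle of the slot's floor in the slotted cock's round steel head, on the turning axis, 48 mm above the bench. x along the slot, z up. Head 59 mm in diameter, top 36 mm above this point. Slot open at both ends, 11 mm wide in its lower 26 mm, widening to 21 mm at the mouth. Cock fixed: brass block 70 x 60 x 40 mm, pipe port each end (130 mm over all). Equal twin nearby has a hexagon head.
- spindle (a joint): Angle of the slotted head in rad, growing clockwise seen from above. 0: slot in line with the pipe ports (open); 1.57: slot across them (closed), a firm stop. Starts half open, 0.35 to 0.75; turns against light friction (0.1 N m) and stays where it is left. The blade has about 0.18 rad of play in the slot either way, and leans up to 0.25 rad when let go.
Mind the look-alikes: they are no part of the job. Leave any orange or purple look-alike of the part that bears slot alone.

How it is judged:
By the outcome, as a careful person would: the job done as asked, in the order asked, and still so for the second after the job is handed in, with the robot touching nothing.
It also fails if it takes over 42 s, if anything falls off the work surface, if the arm or the gripper's body presses on something with over 40 N, if the wrist force passes 120 N, or if a joint passes its speed limit or range.

## Working session

There is one attempt and no reset: what is moved stays moved. The work goes in short steps, Python scripts to look and compute and a tool call to move; the robot and the scene stay as the last step left them, time stands still between calls to the robot, and variables do not carry over. Pictures are saved under pics/ and viewed, at most 10 in all, crops included, and the job is handed in when it is done.

Besides the shell and the picture viewer there is one more tool, called in YAML: its name, and indented under it one key for each argument. play_rows: Moves the arm, as the interface text tells. Shifts and turns lie within -1 to 1; 1 stands for 20 cm of shift or 90 degrees of turn. Its arguments: {"type":"object","properties":{"targets":{"type":"array"}},"required":["targets"]}

```bash
mkdir -p pics
cat > h.py <<'E'
import numpy as np, cv2
from rig import env
def shot(n,tag):
    c=env.camera(n); np.savez(f'{tag}.npz',**c); cv2.imwrite(f'pics/{tag}.png',c['image'][:,:,::-1]); return c
def load(tag): return dict(np.load(f'{tag}.npz'))
def cloud(c):
    h,w=c['range_z'].shape
    u,v=np.meshgrid(np.arange(w),np.arange(h))
    p=cv2.undistortPoints(np.stack([u,v],-1).reshape(-1,1,2).astype(float),c['intrinsics'],c['dist']).reshape(h,w,2)
    z=c['range_z']; P=np.dstack([p*z[...,None],z])
    X=(P-c['t'])@c['R']; X[z==0]=np.nan; return X
def ray(c,uv,zp):
    p=cv2.undistortPoints(np.array(uv,float).reshape(-1,1,2),c['intrinsics'],c['dist']).reshape(-1,2)
    d=np.c_[p,np.ones(len(p))]@c['R']; o=-c['R'].T@c['t']
    return o+d*((zp-o[2])/d[:,2])[:,None]
E
python3 - <<'E'
from h import *
for n in('scene','top'):
    c=shot(n,n+'0'); print(n,-c['R'].T@c['t'],c['R'][2])
print(env.state())
E
```

```text
scene [-0.25967859 -0.73198221  0.91722783] [ 0.56746206  0.5268071  -0.63281995]
top [ 0.29867928 -0.04599962  0.93085234] [ 0.22173527  0.01763487 -0.97494742]
{'time_s': 0.1, 'joints': array([-1.15764526,  0.33276686, -0.06468654,  1.46082933,  0.02158665,
        1.34990186, -0.08850376]), 'qd': array([ 7.04523522e-04, -1.24087505e-03, -1.49948543e-03, -1.27934690e-04,
        1.80475030e-04,  4.97326278e-05, -1.32797061e-04]), 'joint_efforts': array([ 3.03421904e-03, -6.26739550e+01,  4.99683351e-02, -3.92424202e+01,
        1.65309291e-02,  6.93809590e-03,  2.22689033e-05]), 'tool_pos': array([0.26368121, 0.56631236, 0.24163493]), 'orientation': array([-3.14038282e+00,  4.61402437e-05,  2.70584083e+00]), 'ft_force': array([-0.31731859, -0.58086204,  0.29602183]), 'wrist_torque': array([ 0.00349677, -0.01407307,  0.04428867]), 'finger_force': 0.0, 'gripper_width': 0.9953325843341064}
```

View pics/scene0.png

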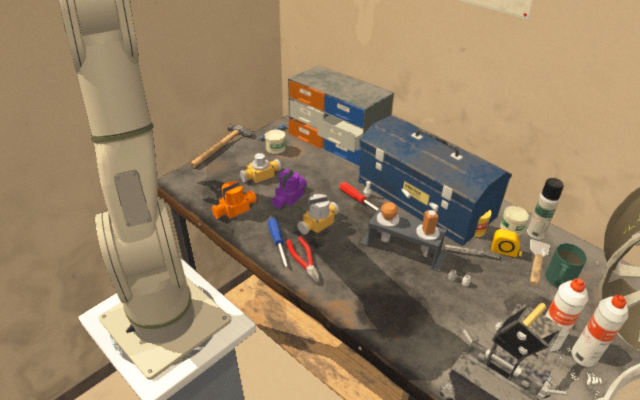

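View pics/top0.png

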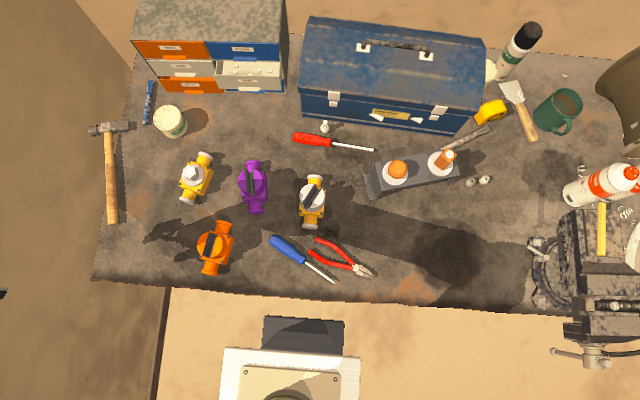

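The top view shows the slotted brass cock at about (312,198) and the hexagon twin at (195,175). The driver's square handle is at (443,160) and the nut driver's knob at (397,170). Next I'll measure them.

Run:
```python
from h import *
c=load('top0');X=cloud(c);s=load('scene0');Y=cloud(s)
def rep(X,n,u0,u1,v0,v1,zl,zh):
    P=X[v0:v1,u0:u1].reshape(-1,3);P=P[(P[:,2]>zl)&(P[:,2]<zh)]
    q=P[:,:2].astype(np.float32);r=cv2.minAreaRect(q*1000);print(n,len(P),np.median(P,0).round(4),'rect mm',np.round(r[0],1),np.round(r[1],1),round(r[2],1), 'z',np.percentile(P[:,2],[2,50,98]).round(4))
rep(X,'handle top',420,470,140,185,.142,.17)
rep(Y,'handle scene',415,450,195,245,.105,.17)
rep(X,'collar',420,470,140,190,.086,.10)
rep(X,'head',290,340,165,235,.076,.092)
rep(Y,'head s',290,345,185,240,.076,.092)
rep(X,'rack',355,470,140,200,.078,.0868)
rep(X,'body/pipe',285,340,165,240,.015,.046)
a=cv2.resize(c['image'][160:245,270:355],None,fx=4.6,fy=4.6,interpolation=2)
b=cv2.resize(c['image'][130:215,390:475],None,fx=4.6,fy=4.6,interpolation=2)
cv2.imwrite('pics/crop1.png',np.hstack([a,b])[:,:,::-1])
```

```text
handle top 156 [ 0.6026 -0.311   0.1501] rect mm [ 604.3 -312.4] [27.5 28. ] 48.0 z [0.1439 0.1501 0.1548]
handle scene 399 [ 0.6042 -0.3077  0.1262] rect mm [ 663.7 -300. ] [152.2  57.2] 24.6 z [0.1056 0.1262 0.1559]
collar 379 [ 0.5964 -0.3012  0.09  ] rect mm [ 602.9 -307. ] [70.9 89.2] 7.6 z [0.0862 0.09   0.0974]
head 376 [ 0.5076 -0.02    0.0826] rect mm [507.  -20.2] [57.5 56.8] 50.0 z [0.077  0.0826 0.0859]
head s 232 [ 0.5044 -0.0211  0.0832] rect mm [505.7 -21.7] [61.9 53.5] 55.7 z [0.0766 0.0832 0.0881]
rack 1213 [ 0.5835 -0.2583  0.0842] rect mm [ 590.9 -260.8] [ 71.9 191.9] 16.3 z [0.0799 0.0842 0.0866]
body/pipe 537 [ 0.4774 -0.0221  0.0354] rect mm [495.4 -20. ] [ 60.2 156.1] 89.2 z [0.0172 0.0354 0.0441]
```

View pics/crop1.png

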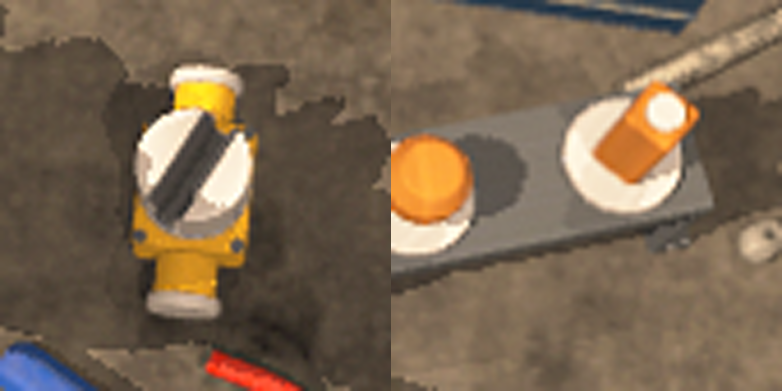

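Run:
```python
from h import *
c=load('top0');X=cloud(c);s=load('scene0');Y=cloud(s)
def pca(q):
    m=q.mean(0);w,v=np.linalg.eigh(np.cov((q-m).T));return m,np.degrees(np.arctan2(v[1,1],v[0,1])),np.sqrt(w)
# slot: dark, low-sat pixels inside head
for C,P,reg,n in((c,X,(285,340,165,235),'top'),(s,Y,(295,345,185,240),'scene')):
    u0,u1,v0,v1=reg
    hsv=cv2.cvtColor(C['image'],cv2.COLOR_RGB2HSV)
    uv=np.stack(np.meshgrid(np.arange(u0,u1),np.arange(v0,v1)),-1).reshape(-1,2)
    R=ray(C,uv,.084); d=np.linalg.norm(R[:,:2]-[.507,-.0202],axis=1)
    H=hsv[uv[:,1],uv[:,0]]
    k=(d<.024)&(H[:,2]<130)
    print(n,'slot',k.sum(),pca(R[k,:2]))
    k=(H[:,0]>12)&(H[:,0]<32)&(H[:,1]>120)
    Q=P[uv[:,1],uv[:,0]][k]; Q=Q[(Q[:,2]>.008)&(Q[:,2]<.06)]
    print(n,'brass',len(Q),pca(Q[:,:2]))
# port end discs (white, low) in top
hsv=cv2.cvtColor(c['image'],cv2.COLOR_RGB2HSV)
uv=np.stack(np.meshgrid(np.arange(285,340),np.arange(160,245)),-1).reshape(-1,2)
H=hsv[uv[:,1],uv[:,0]];Q=X[uv[:,1],uv[:,0]]
for lo,hi in((.54,.60),(.42,.46)):
    k=(Q[:,0]>lo)&(Q[:,0]<hi)&(Q[:,2]>.015)&(Q[:,2]<.06); print('port',k.sum(),Q[k].mean(0).round(4),Q[k].min(0).round(3),Q[k].max(0).round(3))
# handle: orange side faces, horizontal normals
for C,P,reg,n in((c,X,(420,470,135,185),'top'),(s,Y,(412,450,195,245),'scene')):
    u0,u1,v0,v1=reg;hsv=cv2.cvtColor(C['image'],cv2.COLOR_RGB2HSV)
    m=np.zeros(hsv.shape[:2],bool);m[v0:v1,u0:u1]=True
    m&=(hsv[...,0]<20)&(hsv[...,1]>100)&(P[...,2]>.095)&(P[...,2]<.149)
    Q=P[m][:,:2];print(n,'handle',len(Q),Q.min(0).round(4),Q.max(0).round(4),[np.round(x,1) for x in cv2.minAreaRect((Q*1000).astype(np.float32))[:]])
    b,e=np.histogram(P[m][:,2],5)
    for i in range(5):
        k=(P[m][:,2]>=e[i])&(P[m][:,2]<e[i+1]);print('  ',Q[k].mean(0).round(4),k.sum())
    V=hsv[...,2][m];t=np.median(V)
    for k in(V<t-12,V>t+12): print('   face',k.sum(),pca(Q[k]))
cv2.imwrite('pics/crop2.png',cv2.resize(s['image'][180:280,345:465],None,fx=6,fy=6,interpolation=2)[:,:,::-1])
```

```text
top slot 161 (array([ 0.50674472, -0.01959357]), np.float64(152.98848370946888), array([0.0054688 , 0.01338673]))
top brass 369 (array([ 0.49484327, -0.02135464]), np.float64(176.06039140649185), array([0.0153577 , 0.03807352]))
scene slot 62 (array([ 0.50789253, -0.01742259]), np.float64(153.6208983682698), array([0.00472348, 0.01391945]))
scene brass 397 (array([ 0.49777114, -0.03563048]), np.float64(170.1066831836615), array([0.01513964, 0.03137704]))
port 150 [ 0.5602 -0.0235  0.0331] [ 0.54  -0.047  0.016] [0.573 0.006 0.044]
port 123 [ 0.4493 -0.0198  0.0312] [ 0.42  -0.044  0.015] [ 0.46  -0.001  0.04 ]
top handle 157 [ 0.5877 -0.3307] [ 0.6205 -0.2944] [array([ 604.1, -312.3]), array([27.8, 28.5]), np.float64(49.2)]
   [ 0.5941 -0.3058] 23
   [ 0.5945 -0.3052] 26
   [ 0.5949 -0.3052] 32
   [ 0.5947 -0.3053] 23
   [ 0.5999 -0.3084] 52
   face 9 (array([ 0.5940706 , -0.31774069]), np.float64(-145.2488160849608), array([0.00693389, 0.00934106]))
   face 36 (array([ 0.59937129, -0.31127721]), np.float64(179.73498696239096), array([0.00843009, 0.00999174]))
scene handle 215 [ 0.5875 -0.3301] [ 0.6121 -0.2964] [array([ 597.9, -315.3]), array([20.3, 33.6]), np.float64(16.0)]
   [ 0.5971 -0.3172] 38
   [ 0.5972 -0.3164] 39
   [ 0.5971 -0.3172] 45
   [ 0.5974 -0.3176] 44
   [ 0.5976 -0.3171] 48
   face 4 (array([ 0.60345495, -0.3239682 ]), np.float64(154.8436882554203), array([0.00047042, 0.00648487]))
   face 89 (array([ 0.59507992, -0.30814525]), np.float64(61.90581545639276), array([0.00335213, 0.0075675 ]))
```

View pics/crop2.png

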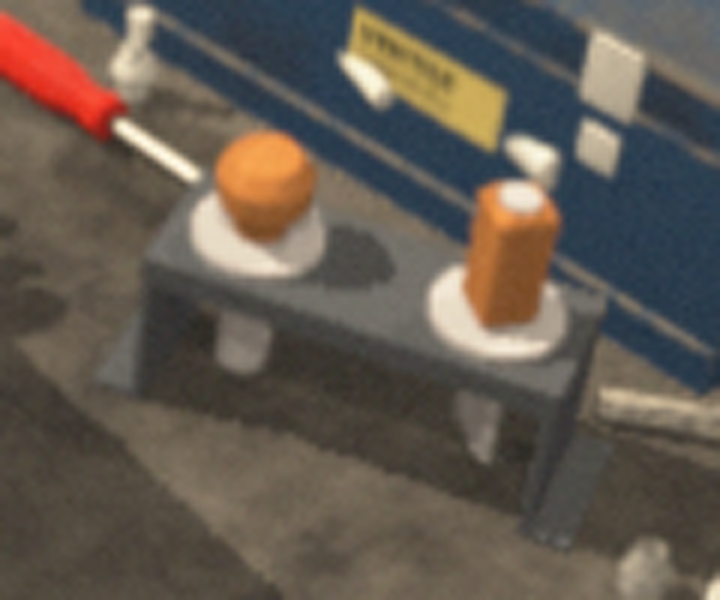

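The near end of the blade points down and to the right in the scene view, and its width looks about half the handle's. That puts the blade's yaw at about 49° rather than -41°. The slot is at about 153°, and the pipe at about -2 to -4°. I'll grip with tool yaw 49°.

```bash
cat >> h.py <<'E'
from scipy.spatial.transform import Rotation as Ro
def pose(yaw): return Ro.from_euler('xyz',[180,0,yaw],degrees=True)
def plan(wps,start=None):
    s=env.state(); p=s['tool_pos'];r=Ro.from_euler('xyz',s['orientation'])
    if start is not None: p,r=np.array(start[:3]),pose(start[3])
    for w in wps:
        q,rn=np.array(w[:3]),pose(w[3])
        print(np.r_[r.inv().apply(q-p)/.2,(r.inv()*rn).as_rotvec()/(np.pi/2)].round(3).tolist()); p,r=q,rn
E
python3 - <<'E'
from h import *
a=np.array([.264,.566,.25,155]);b=np.array([.604,-.312,.22,49])
plan([a+(b-a)*k/5 for k in range(1,6)])
E
```

```text
[-0.681, -0.653, -0.011, -0.001, 0.0, 0.236]
[-0.869, -0.362, 0.03, -0.0, -0.0, 0.236]
[-0.941, -0.024, 0.03, -0.0, -0.0, 0.236]
[-0.886, 0.318, 0.03, 0.0, -0.0, 0.236]
[-0.711, 0.617, 0.03, 0.0, -0.0, 0.236]
```

play_rows:
  targets: [-1, -0.68, -0.65, -0.01, 0, 0, 0.236, -1, -0.68, -0.65, -0.01, 0, 0, 0.236, -1, -0.68, -0.65, -0.01, 0, 0, 0.236, -1, -0.68, -0.65, -0.01, 0, 0, 0.236]

```text
time_s: 0.5
tool_pos: [0.3333, 0.3883, 0.2441]
orientation: [-3.141, 0.0, 2.33]
ft_force: [0.0, 1.0, -0.7]
gripper_width: 1.0
finger_force: 0.0
```

play_rows:
  targets: [-1, -0.87, -0.36, 0.03, 0, 0, 0.236, -1, -0.87, -0.36, 0.03, 0, 0, 0.236, -1, -0.87, -0.36, 0.03, 0, 0, 0.236, -1, -0.87, -0.36, 0.03, 0, 0, 0.236]

```text
time_s: 0.9
tool_pos: [0.4013, 0.2128, 0.2381]
orientation: [-3.141, -0.0, 1.96]
ft_force: [1.3, 0.9, -0.2]
gripper_width: 1.002
finger_force: 0.0
```

play_rows:
  targets: [-1, -0.94, -0.02, 0.03, 0, 0, 0.236, -1, -0.94, -0.02, 0.03, 0, 0, 0.236, -1, -0.94, -0.02, 0.03, 0, 0, 0.236, -1, -0.94, -0.02, 0.03, 0, 0, 0.236]

```text
time_s: 1.3
tool_pos: [0.4694, 0.0375, 0.2322]
orientation: [3.141, 0.0, 1.589]
ft_force: [0.4, 0.3, 0.5]
gripper_width: 1.006
finger_force: 0.0
```

play_rows:
  targets: [-1, -0.89, 0.32, 0.03, 0, 0, 0.236, -1, -0.89, 0.32, 0.03, 0, 0, 0.236, -1, -0.89, 0.32, 0.03, 0, 0, 0.236, -1, -0.89, 0.32, 0.03, 0, 0, 0.236]

```text
time_s: 1.7
tool_pos: [0.5373, -0.1387, 0.2262]
orientation: [3.141, 0.001, 1.219]
ft_force: [-1.1, -0.0, 0.8]
gripper_width: 1.0
finger_force: 0.0
```

play_rows:
  targets: [-1, -0.71, 0.62, 0.03, 0, 0, 0.236, -1, -0.71, 0.62, 0.03, 0, 0, 0.236, -1, -0.71, 0.62, 0.03, 0, 0, 0.236, -1, -0.71, 0.62, 0.03, 0, 0, 0.236, -1, -0.71, 0.62, 0.03, 0, 0, 0.236]

```text
time_s: 2.2
tool_pos: [0.6039, -0.3172, 0.2183]
orientation: [-3.141, 0.005, 0.846]
ft_force: [-0.6, 0.3, 0.1]
gripper_width: 1.002
finger_force: 0.0
```

Run:
```python
from h import *
s=env.state();print(s['time_s'],s['tool_pos'],np.degrees(s['orientation']))
plan([[.604,-.312,.22,49],[.604,-.312,.12,49]])
```

```text
2.2 [ 0.60393213 -0.31716139  0.21833144] [-179.95836338    0.26028413   48.4796776 ]
[0.02, -0.017, -0.008, -0.0, 0.003, -0.006]
[0.0, -0.0, 0.5, 0.0, 0.0, 0.0]
```

play_rows:
  targets: [-1, 0.02, -0.017, 0, 0, 0.003, -0.006, -1, 0.02, -0.017, 0, 0, 0.003, -0.006, -1, 0.02, -0.017, 0.25, 0, 0.003, -0.006, -1, 0.02, -0.017, 0.48, 0, 0.003, -0.006, -1, 0.02, -0.017, 0.48, 0, 0.003, -0.006]

```text
time_s: 2.7
tool_pos: [0.603, -0.3019, 0.1186]
orientation: [-3.132, -0.003, 0.864]
ft_force: [-1.0, 1.3, -0.5]
gripper_width: 1.0
finger_force: 0.0
```

play_rows:
  targets: [1, 0, 0, 0, 0, 0, 0, 1, 0, 0, 0, 0, 0, 0, 1, 0, 0, 0, 0, 0, 0, 1, 0, 0, 0, 0, 0, 0, 1, 0, 0, 0, 0, 0, 0]

```text
time_s: 3.2
tool_pos: [0.6063, -0.3067, 0.1265]
orientation: [3.139, -0.006, 0.862]
ft_force: [-0.6, 0.7, 7.7]
gripper_width: 0.321
finger_force: 58.6
```

play_rows:
  targets: [1, 0, 0, 0, 0, 0, 0, 1, 0, 0, 0, 0, 0, 0, 1, 0, 0, 0, 0, 0, 0, 1, 0, 0, 0, 0, 0, 0, 1, 0, 0, 0, 0, 0, 0]

```text
time_s: 3.7
tool_pos: [0.6063, -0.3067, 0.1265]
orientation: [3.139, -0.006, 0.862]
ft_force: [-0.4, 0.8, 8.2]
gripper_width: 0.326
finger_force: 58.7
```

play_rows:
  targets: [1, 0, 0, -0.15, 0, 0, 0, 1, 0, 0, -0.3, 0, 0, 0, 1, 0, 0, -0.5, 0, 0, 0, 1, 0, 0, -0.7, 0, 0, 0, 1, 0, 0, -0.7, 0, 0, 0]

```text
time_s: 4.2
tool_pos: [0.6063, -0.3084, 0.2709]
orientation: [3.133, -0.007, 0.861]
ft_force: [1.3, -0.9, -2.8]
gripper_width: 0.321
finger_force: 60.0
```

play_rows:
  targets: [1, 0, 0, 0, 0, 0, 0, 1, 0, 0, 0, 0, 0, 0, 1, 0, 0, 0, 0, 0, 0]

```text
time_s: 4.5
tool_pos: [0.6045, -0.3062, 0.2625]
orientation: [-3.139, -0.004, 0.862]
ft_force: [0.4, 0.5, -3.8]
gripper_width: 0.323
finger_force: 59.9
```

Run:
```python
from h import *
s=env.state();print(s['time_s'],s['tool_pos'],np.degrees(s['orientation']),s['ft_force'])
c=shot('scene','s1');d=shot('top','t1')
cv2.imwrite('pics/crop3.png',np.hstack([cv2.resize(c['image'][120:280,345:485],None,fx=3.5,fy=3.5,interpolation=2),cv2.resize(d['image'][70:230,400:480],None,fx=3.5,fy=3.5,interpolation=2)])[:,:,::-1])
```

```text
4.5 [ 0.60448186 -0.30622411  0.26252174] [-179.84978027   -0.23160614   49.37422581] [ 0.43715204  0.4622342  -3.82325791]
```

View pics/crop3.png

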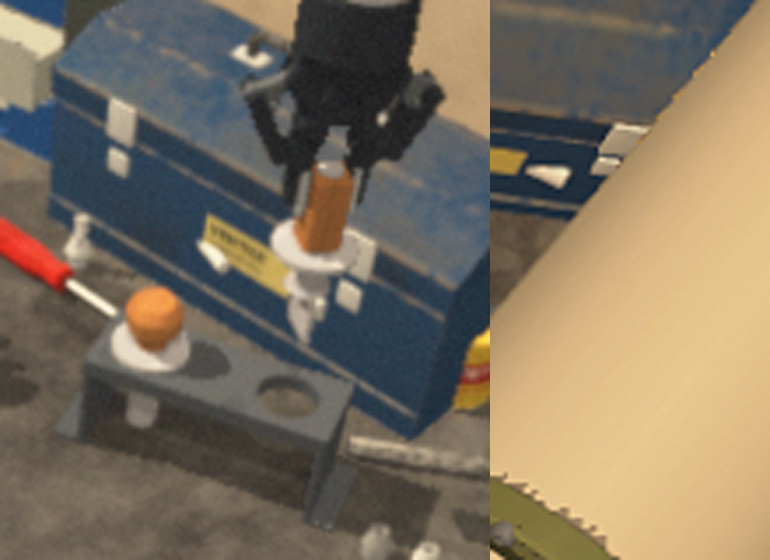

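The driver is held upright. The blade looks about half the handle's width, which confirms a blade yaw of about 49°. Next I'll check its offset in the grip.

Run:
```python
from h import *
c=load('s1');Y=cloud(c);hsv=cv2.cvtColor(c['image'],cv2.COLOR_RGB2HSV)
tcp=np.array([.6045,-.3062,.2625]);a=np.radians(49.4);ex=np.array([np.cos(a),np.sin(a),0])
ey=np.array([np.sin(a),-np.cos(a),0])
m=np.zeros(hsv.shape[:2],bool);m[175:222,418:452]=1
m&=(np.linalg.norm(Y[...,:2]-tcp[:2],axis=2)<.045)
Q=Y[m]-tcp;H=hsv[m]; L=np.c_[Q@ex,Q@ey,Q[:,2]]
w=H[:,1]<70
for lo in np.arange(-.14,-.02,.008):
    k=w&(L[:,2]>=lo)&(L[:,2]<lo+.008)
    if k.sum()>2:print(round(lo,3),k.sum(),'x',L[k,0].min().round(4),L[k,0].max().round(4),'y',L[k,1].min().round(4),L[k,1].max().round(4))
k=~w&(H[:,0]<20);print('handle',k.sum(),L[k].min(0).round(4),L[k].max(0).round(4))
```

```text
-0.116 3 x -0.0206 -0.0005 y -0.0001 0.0024
-0.108 14 x -0.0211 0.0081 y -0.0013 0.0028
-0.1 16 x -0.0204 0.0099 y -0.0021 0.003
-0.092 11 x -0.0236 0.0064 y -0.0027 0.0016
-0.084 12 x -0.0237 -0.0112 y -0.0034 0.0029
-0.076 21 x -0.0225 -0.0006 y -0.0148 0.0147
-0.068 48 x -0.0218 0.0024 y -0.0132 0.0149
-0.06 11 x -0.0189 -0.0085 y -0.0083 0.0067
-0.044 38 x -0.0363 0.0161 y -0.0281 0.0304
-0.036 163 x -0.0363 0.02 y -0.0276 0.0301
handle 233 [-0.0244 -0.0272 -0.04  ] [0.0107 0.018  0.0192]
```

The driver's axis lies 6 mm behind the TCP along tool x, and the tip is 112 mm below it. Both agree with the earlier estimate.

Run:
```python
from h import *
a=np.array([.6045,-.3062,.2625,49.4]);b=np.array([.5017,-.0173,.275,153])
w=[a+(b-a)*k/3 for k in range(1,4)]
for x in w:x[2]=.285
w[-1][2]=.275
plan(w)
```

```text
[0.255, -0.445, -0.108, -0.0, -0.003, -0.384]
[0.461, -0.221, -0.0, 0.0, 0.0, -0.384]
[0.505, 0.079, 0.05, 0.0, 0.0, -0.384]
```

play_rows:
  targets: [1, 0, 0, -0.11, 0, 0, 0, 1, 0.06, -0.11, -0.11, 0, -0.003, -0.095, 1, 0.127, -0.22, -0.11, 0, -0.003, -0.19, 1, 0.19, -0.335, -0.11, 0, -0.003, -0.285, 1, 0.255, -0.445, -0.11, 0, -0.003, -0.384]

```text
time_s: 5.1
tool_pos: [0.5699, -0.2092, 0.2859]
orientation: [3.141, 0.001, 1.465]
ft_force: [-0.5, 0.2, -3.1]
gripper_width: 0.323
finger_force: 60.2
```

play_rows:
  targets: [1, 0.092, -0.044, 0, 0, 0, -0.077, 1, 0.184, -0.088, 0, 0, 0, -0.154, 1, 0.277, -0.133, 0, 0, 0, -0.23, 1, 0.369, -0.177, 0, 0, 0, -0.307, 1, 0.461, -0.221, 0, 0, 0, -0.384]

```text
time_s: 5.6
tool_pos: [0.5363, -0.1129, 0.286]
orientation: [3.141, 0.001, 2.067]
ft_force: [0.5, 0.3, -2.9]
gripper_width: 0.323
finger_force: 60.2
```

play_rows:
  targets: [1, 0.101, 0.016, 0.01, 0, 0, -0.077, 1, 0.202, 0.032, 0.02, 0, 0, -0.154, 1, 0.303, 0.047, 0.03, 0, 0, -0.23, 1, 0.404, 0.063, 0.04, 0, 0, -0.307, 1, 0.505, 0.079, 0.05, 0, 0, -0.384]

```text
time_s: 6.1
tool_pos: [0.5025, -0.0166, 0.2758]
orientation: [-3.141, 0.001, 2.67]
ft_force: [0.1, 0.8, -3.3]
gripper_width: 0.323
finger_force: 60.2
```

play_rows:
  targets: [1, 0, 0, 0, 0, 0, 0, 1, 0, 0, 0, 0, 0, 0, 1, 0, 0, 0, 0, 0, 0, 1, 0, 0, 0, 0, 0, 0, 1, 0, 0, 0, 0, 0, 0]

```text
time_s: 6.6
tool_pos: [0.5032, -0.0178, 0.2762]
orientation: [-3.141, 0.001, 2.664]
ft_force: [-0.1, -0.8, -3.3]
gripper_width: 0.318
finger_force: 60.3
```

Run:
```python
from h import *
s=env.state();print(s['time_s'],s['tool_pos'],np.degrees(s['orientation']),s['ft_force'])
plan([[.5017,-.0173,.22,153],[.5017,-.0173,.1595,153]])
c=shot('scene','s2')
cv2.imwrite('pics/crop4.png',cv2.resize(c['image'][130:250,260:380],None,fx=4.8,fy=4.8,interpolation=2)[:,:,::-1])
```

```text
6.6 [ 0.50323249 -0.01777437  0.27624948] [-1.79991370e+02  8.15853121e-02  1.52644788e+02] [-0.12686913 -0.83249273 -3.2715937 ]
[0.008, -0.001, 0.281, -0.0, 0.001, -0.004]
[0.0, -0.0, 0.302, 0.0, 0.0, 0.0]
```

View pics/crop4.png

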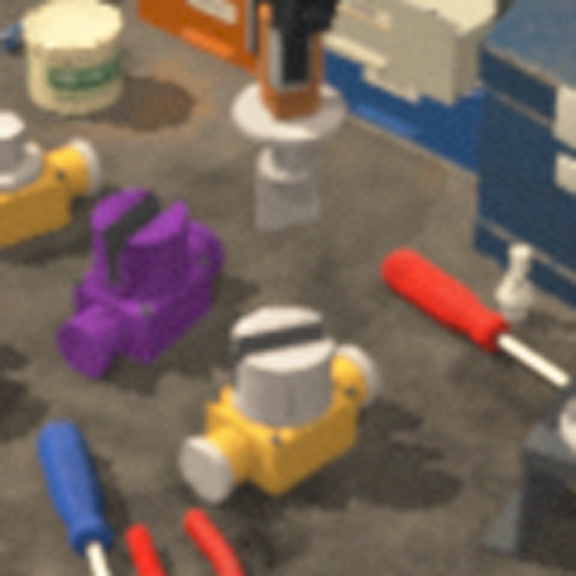

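The blade is above the cock and parallel to the slot, with the cock at crop (285,390). I'll lower it now, slowing down at the slot mouth.

play_rows:
  targets: [1, 0.008, 0, 0.1, 0, 0, -0.004, 1, 0.008, 0, 0.2, 0, 0, -0.004, 1, 0.008, 0, 0.3, 0, 0, -0.004, 1, 0.008, 0, 0.36, 0, 0, -0.004, 1, 0.008, 0, 0.4, 0, 0, -0.004]

```text
time_s: 7.15
tool_pos: [0.5016, -0.0166, 0.1955]
orientation: [-3.141, 0.001, 2.672]
ft_force: [0.3, 0.1, -3.2]
gripper_width: 0.321
finger_force: 60.2
```

play_rows:
  targets: [1, 0, 0, 0.02, 0, 0, 0, 1, 0, 0, 0.04, 0, 0, 0, 1, 0, 0, 0.06, 0, 0, 0, 1, 0, 0, 0.08, 0, 0, 0, 1, 0, 0, 0.09, 0, 0, 0]

```text
time_s: 7.65
tool_pos: [0.5018, -0.0165, 0.1781]
orientation: [3.142, 0.001, 2.672]
ft_force: [0.7, -0.3, -3.6]
gripper_width: 0.32
finger_force: 60.2
```

play_rows:
  targets: [1, 0, 0, 0.02, 0, 0, 0, 1, 0, 0, 0.04, 0, 0, 0, 1, 0, 0, 0.06, 0, 0, 0, 1, 0, 0, 0.075, 0, 0, 0, 1, 0, 0, 0.085, 0, 0, 0]

```text
time_s: 8.15
tool_pos: [0.5017, -0.0165, 0.1609]
orientation: [-3.141, 0.001, 2.672]
ft_force: [-0.3, -0.9, -2.2]
gripper_width: 0.323
finger_force: 60.2
```

play_rows:
  targets: [1, 0, 0, 0.005, 0, 0, 0, 1, 0, 0, 0.005, 0, 0, 0, 1, 0, 0, 0.01, 0, 0, 0, 1, 0, 0, 0.01, 0, 0, 0]

```text
time_s: 8.55
tool_pos: [0.502, -0.0165, 0.1595]
orientation: [3.141, 0.002, 2.672]
ft_force: [0.0, -0.1, -2.7]
gripper_width: 0.319
finger_force: 60.6
```

The blade is seated with no side load. I'll turn clockwise about the driver axis, which is 6 mm off the TCP.

play_rows:
  targets: [1, 0, 0.004, 0, 0, 0, 0.08, 1, -0.001, 0.0075, 0, 0, 0, 0.16, 1, -0.002, 0.011, 0, 0, 0, 0.24, 1, -0.004, 0.0145, 0, 0, 0, 0.32, 1, -0.006, 0.0176, 0, 0, 0, 0.4]

```text
time_s: 9.05
tool_pos: [0.5047, -0.0138, 0.1595]
orientation: [3.14, 0.001, 2.039]
ft_force: [0.0, -0.4, -2.8]
gripper_width: 0.319
finger_force: 61.2
```

play_rows:
  targets: [1, 0, 0.003, 0, 0, 0, 0.06, 1, -0.001, 0.0055, 0, 0, 0, 0.12, 1, -0.001, 0.0085, 0, 0, 0, 0.18, 1, -0.002, 0.011, 0, 0, 0, 0.24, 1, -0.003, 0.0136, 0, 0, 0, 0.3]

```text
time_s: 9.55
tool_pos: [0.5075, -0.0131, 0.1595]
orientation: [3.14, 0.001, 1.569]
ft_force: [1.2, -0.0, -3.2]
gripper_width: 0.321
finger_force: 61.0
```

Run:
```python
from h import *
s=env.state();print(s['time_s'],s['tool_pos'],np.degrees(s['orientation']),s['ft_force'],s['wrist_torque'],s['joints'])
```

```text
9.55 [ 0.50750795 -0.01307878  0.15949064] [1.79885513e+02 3.16360336e-02 8.98928083e+01] [ 1.17514827 -0.02311382 -3.17172133] [ 0.00621295 -0.27468159  0.14522139] [-0.4958027   0.13765258  0.4679916   1.89703843 -0.06811919  1.12047317
 -0.00393244]
```

play_rows:
  targets: [1, 0, 0.001, 0, 0, 0, 0.02, 1, 0, 0.002, 0, 0, 0, 0.04, 1, 0, 0.0028, 0, 0, 0, 0.06, 1, 0, 0.0037, 0, 0, 0, 0.08, 1, 0, 0.0047, 0, 0, 0, 0.1]

```text
time_s: 10.05
tool_pos: [0.5085, -0.0131, 0.1595]
orientation: [3.139, 0.0, 1.414]
ft_force: [0.3, -0.7, -3.5]
gripper_width: 0.322
finger_force: 60.9
```

Run:
```python
from h import *
s=env.state();print(s['time_s'],s['tool_pos'],np.degrees(s['orientation'])[2],s['ft_force'],s['wrist_torque'])
```

```text
10.05 [ 0.50848914 -0.01313011  0.15948841] 81.03380902920048 [ 0.34690482 -0.69203672 -3.53276151] [-0.03114235 -0.32909654  0.1121129 ]
```

play_rows:
  targets: [1, 0, 0.001, 0, 0, 0, 0.02, 1, 0, 0.002, 0, 0, 0, 0.04, 1, 0, 0.0024, 0, 0, 0, 0.05, 1, 0, 0.0028, 0, 0, 0, 0.06]

```text
time_s: 10.45
tool_pos: [0.509, -0.0133, 0.1595]
orientation: [3.139, 0.0, 1.321]
ft_force: [1.9, -0.8, -4.0]
gripper_width: 0.325
finger_force: 60.9
```

Run:
```python
from h import *
s=env.state();print(s['time_s'],s['tool_pos'],np.degrees(s['orientation'])[2],s['ft_force'],s['wrist_torque'])
```

```text
10.45 [ 0.50900728 -0.01325399  0.15949114] 75.67402262966766 [ 1.9137773  -0.83764292 -3.97281761] [-0.04897132 -0.51543291  0.11346289]
```

play_rows:
  targets: [1, 0, 0.001, 0, 0, 0, 0.02, 1, 0, 0.002, 0, 0, 0, 0.04, 1, 0, 0.002, 0, 0, 0, 0.04]

```text
time_s: 10.75
tool_pos: [0.5093, -0.0132, 0.1595]
orientation: [3.139, 0.001, 1.26]
ft_force: [2.3, -0.3, -1.8]
gripper_width: 0.321
finger_force: 72.3
```

Run:
```python
from h import *
s=env.state();print(s['time_s'],s['tool_pos'],np.degrees(s['orientation'])[2],s['ft_force'],s['wrist_torque'])
c=shot('scene','s3')
cv2.imwrite('pics/crop5.png',cv2.resize(c['image'][150:250,270:370],None,fx=5.8,fy=5.8,interpolation=2)[:,:,::-1])
```

```text
10.75 [ 0.50934495 -0.01315103  0.15950123] 72.2158908429573 [ 2.29010212 -0.25937663 -1.84182923] [-0.27804544 -0.43738299  1.58627933]
```

View pics/crop5.png

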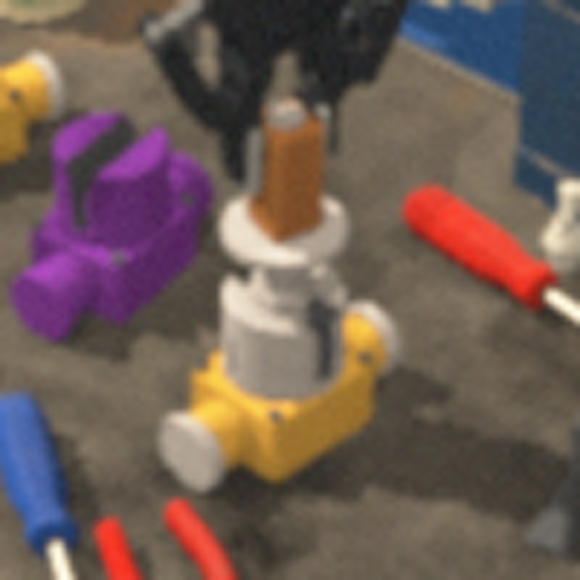

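Wrist torque jumped to 1.6 N m at the stop, and the picture shows the slot across the pipe. I'll back off within the play to unload the blade, then open the gripper.

play_rows:
  targets: [1, 0, -0.0015, 0, 0, 0, -0.03, 1, 0, -0.003, 0, 0, 0, -0.06, 1, 0, -0.004, 0, 0, 0, -0.09, 1, 0, -0.004, 0, 0, 0, -0.09]

```text
time_s: 11.2
tool_pos: [0.5083, -0.0132, 0.1594]
orientation: [3.14, -0.0, 1.4]
ft_force: [-0.0, 0.1, -1.3]
gripper_width: 0.321
finger_force: 60.5
```

play_rows:
  targets: [0.2, 0, 0, 0, 0, 0, 0, 0, 0, 0, 0, 0, 0, 0, -0.3, 0, 0, 0, 0, 0, 0, -0.6, 0, 0, 0, 0, 0, 0, -1, 0, 0, 0, 0, 0, 0]

```text
time_s: 11.7
tool_pos: [0.5083, -0.0131, 0.1593]
orientation: [3.14, 0.0, 1.399]
ft_force: [-0.2, 0.5, -0.2]
gripper_width: 0.945
finger_force: 0.0
```

play_rows:
  targets: [-1, 0, 0, 0, 0, 0, 0, -1, 0, 0, 0, 0, 0, 0, -1, 0, 0, 0, 0, 0, 0, -1, 0, 0, 0, 0, 0, 0, -1, 0, 0, 0, 0, 0, 0]

```text
time_s: 12.2
tool_pos: [0.5083, -0.0131, 0.1593]
orientation: [3.14, 0.0, 1.4]
ft_force: [0.1, -0.5, 0.3]
gripper_width: 0.998
finger_force: 0.0
```

Run:
```python
from h import *
s=env.state();print(s['time_s'],s['tool_pos'],np.degrees(s['orientation'])[2],s['ft_force'],s['wrist_torque'])
c=shot('scene','s4')
cv2.imwrite('pics/crop6.png',cv2.resize(c['image'][130:250,260:380],None,fx=4.8,fy=4.8,interpolation=2)[:,:,::-1])
```

```text
12.2 [ 0.50831407 -0.0131057   0.15931661] 80.19837045110236 [ 0.13291501 -0.47254431  0.32415468] [-0.01944465  0.01744767  0.00680526]
```

View pics/crop6.png

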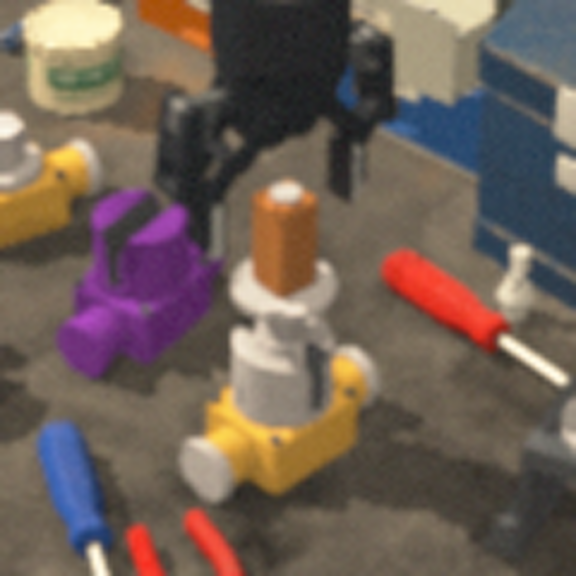

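The driver stands upright and free, with an open finger on each side. I'll retreat straight up.

play_rows:
  targets: [-1, 0, 0, -0.06, 0, 0, 0, -1, 0, 0, -0.14, 0, 0, 0, -1, 0, 0, -0.25, 0, 0, 0, -1, 0, 0, -0.4, 0, 0, 0, -1, 0, 0, -0.6, 0, 0, 0]

```text
time_s: 12.75
tool_pos: [0.5074, -0.0132, 0.2804]
orientation: [-3.141, 0.001, 1.399]
ft_force: [-0.3, -0.3, -0.6]
gripper_width: 0.998
finger_force: 0.0
```

play_rows:
  targets: [-1, 0, 0, 0, 0, 0, 0, -1, 0, 0, 0, 0, 0, 0, -1, 0, 0, 0, 0, 0, 0, -1, 0, 0, 0, 0, 0, 0, -1, 0, 0, 0, 0, 0, 0]

```text
time_s: 13.25
tool_pos: [0.5078, -0.0131, 0.2786]
orientation: [3.142, 0.001, 1.4]
ft_force: [-0.6, -0.4, 0.8]
gripper_width: 0.999
finger_force: 0.0
```

Run:
```python
from h import *
c=shot('scene','s5');Y=cloud(c)
P=Y[170:245,290:345].reshape(-1,3)
k=(np.hypot(P[:,0]-.507,P[:,1]+.02)<.06)&(P[:,2]>.175)&(P[:,2]<.2);print(k.sum(),np.median(P[k],0),'handle top expected z .184')
cv2.imwrite('pics/crop7.png',cv2.resize(c['image'][150:250,270:370],None,fx=5.8,fy=5.8,interpolation=2)[:,:,::-1])
```

```text
88 [ 0.49982311 -0.02680908  0.1835043 ] handle top expected z .184
```

View pics/crop7.png

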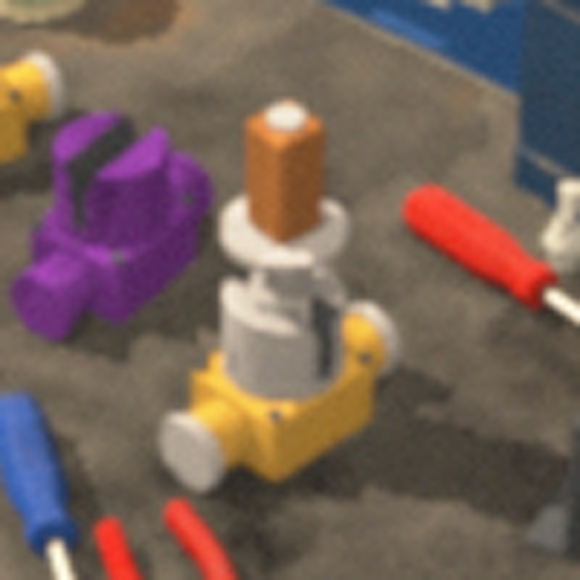

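The driver stands in the slot at the expected height (handle top 0.1835 m, expected 0.184), the slot lies across the pipe, and the gripper is clear.

```bash
python3 -c "
from rig import env
print(env.sign_off())"
```

```text
the job is handed in; nothing more can be done
None
```

I turned the slotted cock clockwise to its stop, with the slot now across the pipe line. The driver is released and standing fully down in the slot, and I handed the job in at about 13 s; no verdict came back.

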